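# Index the jeweller's rotary table to bring the ring to the pointer

### The arm

A 6-joint arm with a two-finger parallel gripper is mounted at the origin on the work surface. World frame = base frame: x ahead of the robot, y to its left, z up, the work surface at z = 0. Lengths are in m, angles in rad, forces in N, time in s.
With the tool pointing down it reaches from about 0.425 to 0.95 m from the base axis. Payload 3.5 kg.
Tool frame: the origin (TCP) lies at the very end of the fingers, on their centre line; the grasp point (between the pads) lies 19 mm behind it; z points along the fingers, y is the line along which they close (so a half turn about z gives the same grasp; the last joint's range is limited). The gripper opens to 85 mm and grips with 20 to 120 N. Pads are 22 mm wide; open, the fingers measure 114 mm over their backs; the gripper's body (76 mm by 85 mm) begins 54 mm behind the grasp point. The pads swing forward as they close: fully open they stand 13 mm farther back than shut.
Start: joints at [-0.15, 0.286, 1.577, -0, 1.279, -0.15], TCP at [0.675, 0, 0.231] pointing down, gripper open.
Joint ranges: [-2.77, 2.77], [-0.9, 2.22], [0.21, 2.48], [-1.53, 4.67], [0.24, 2.81], [-2.84, 2.84]. Speed limits (rad/s): [2.79, 2.79, 3.14, 3.14, 3.14, 3.14].

### API

Orientations are given as a unit quaternion [x, y, z, w].
In Python, from plant import ctrl, optics, sign_off gives the robot as it stands.
- The arm moves only by the shell command python3 -m creep 'ROWS' [FORCE]. ROWS is JSON, a list of rows, each an object of numbers: "x", "y", "z": the shift along the tool's x, y, z in mm; "rx", "ry", "rz": the turn, a rotation vector about the tool's x, y, z in degrees; "grip": the opening, from 0 (shut) to 1 (fully open). In form: [{"x": .., "y": .., "z": .., "rx": .., "ry": .., "rz": .., "grip": ..}, ...]. A call has exactly 10 rows; each row shifts and turns the commanded pose from where the row before left it, along the tool's axes as they then stand; what a row does not reach is not made up. A row lasts 1/12 s, in which the tool goes at most 41.7 mm and 7.16 degrees, less where a joint would pass 70% of its speed; a pose out of reach is approached as far as the arm can. A call with a gripper value outside its range is refused whole. The fingers move at their own pace and stop on an object; FORCE is the grip in N (left out, the last holds). Time passes only in rows, so rows that do not move let the fingers close, or fill a call up. It gives the time, the measured TCP pose, the force, the opening and the grip force at its end, in the units of the state.
- ctrl.get_state(): the state, without advancing time (a new reading comes with each control period).
- optics.read_camera(name): name is "scene" or "side" or "wrist"; returns a dict with "color" (420x560x3 uint8, blue, green, red), "K" (3x3 intrinsics, pixels), "R" (3x3) and "t" (3): a world point X has camera coordinates R X + t. Camera axes: x right, y down, z forward; pixel columns grow to the right and rows downward; lengths in m; the calibration is good to about 2 mm. A picture is of the moment at which its call begins. There is no depth.
- sign_off(): hands the job in; it is judged then, once.
The state is a dict: "time": time; "qpos": joint angles; "dq": joint speeds; "joint_efforts": joint torques, N m; "eef_pos": TCP position; "tcp_rot": TCP orientation; "contact_force": force on the tool from outside, world axes, zero at the start; "wrist_torque": the same for the moment, N m; "opening": opening from 0.0 (shut) to 1.0 (fully open); "finger_force": force on a finger pad.
Only numpy, scipy, OpenCV 4.12 (cv2) and the standard library are available. Lean on these libraries where they do the work, as an engineer would, in place of code of your own. Each camera call takes 0.05 s, during which the arm holds its last target. There are 200 camera calls.

### The job

Crank the handwheel of the geared rotary table until the table seat that holds the upright ring is in line with the steel pointer, then let go; one wheel turn moves the table an eighth of a turn. Drive the table by the handwheel only, without pushing on the table itself. Leave the crank of the ring bender beside it alone.

Things in the scene. Friction and masses are not known exactly. Their poses are not given: they have to be found in the camera images.
- indexer: Fixed grey base 345 mm long, 90 wide. Origin: bench level, under the vertical axis of the steel spoked handwheel (116 mm across, rim top 78 mm up, hub 82). x: from wheel to round table, z up. Table axis at x 170 mm. Past the table a fixed steel cone on a post (x 278, 88 high) is the pointer: tip at x 242, 80 mm high. The wheel turns either way, about 2 N at its knob, and stays where left.
- platter: Round steel table, 150 mm across, top 68 mm up, with 4 seats; one holds an upright brass ring (top 113 mm up). Origin on its axis; its x points to the ring. Ring at pointer: x parallel to the indexer's x. Turns the same way as the wheel, 45 degrees per wheel turn. Ring starts 45 to 90 degrees anticlockwise of the pointer (from above): crank clockwise 1 to 2 turns. Stop 45 degrees past the pointer.
- wheel_knob (a point): Centre of the top of the handwheel's upright black crank knob: 20 mm across, 42 mm tall (from 82 to 124 mm above the bench; straight sides 90 to 118), 40 mm from the wheel's axis, circling with the wheel. It spins freely on its own pin, so a gripper round it can keep its heading.
- bender_knob (a point): Centre of the top of the pear-shaped pale wooden knob (26 mm across, top 110 mm above the bench) on the bare crank arm of the ring bender, a bystander on a square dark base 110 mm wide, with no wheel and no round table. To be left alone.

How it is judged:
At the end, for the whole second after the job is handed in: The ring's seat is within 10 degrees of the pointer's line (the table's x axis within 10 degrees of the indexer's x axis) and the table is at rest (slower than 0.05 rad/s) (angle between the x axis of platter and the x axis of indexer, either way round below 0.1745 rad and angular speed of platter below 0.05 rad/s); the robot touches nothing.
It fails at once if the crank knob of the ring bender is moved by more than 10 mm (distance of bender_knob from where it was at the start of the episode above 0.01 m).
It fails at once if the robot pushes on the round table itself (more than 3 N) (contact force between any of the fingers, the arm and platter above 3 N).
It also fails if it takes over 48 s, if anything falls off the work surface, if the arm or the gripper's body presses on something with over 40 N, if the wrist force passes 120 N, or if a joint passes its speed limit or range.

## Working session

There is one attempt and no reset: what is moved stays moved. The work goes in short steps, Python scripts to look and compute and a shell command to move; the robot and the scene stay as the last step left them, time stands still between calls to the robot, and variables do not carry over. Pictures are saved under pics/ and viewed, at most 10 in all, crops included, and the job is handed in when it is done.

```bash
mkdir -p pics; cat > look.py <<'E'
import cv2,sys,pickle
from plant import optics
def snap(cam,tag):
    d=optics.read_camera(cam); cv2.imwrite(f'pics/{tag}.png',d['color']); pickle.dump(d,open(f'pics/{tag}.pkl','wb')); return d
E
python3 - <<'E'
from look import *
import cv2,numpy as np
a=snap('scene','s0');b=snap('side','d0')
print(a['t'],b['t'])
E
python3 -c "
import cv2,numpy as np
a=cv2.imread('pics/s0.png');b=cv2.imread('pics/d0.png')
cv2.imwrite('pics/both.png',cv2.resize(np.vstack([a,b]),(560*600//840*1,600)) )"
```

```text
[ 0.57905771 -0.11803284  0.95985471] [-0.61799054  0.16948546  0.62630433]
```

View pics/s0.png

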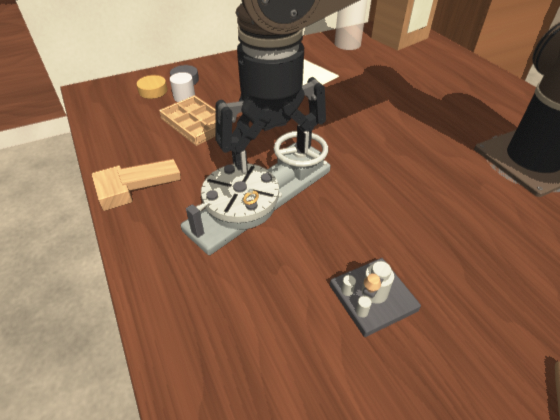

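View pics/d0.png

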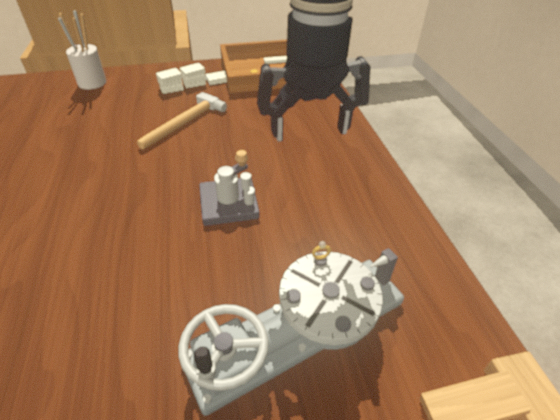

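Scene: wheel hub about (301,152), table centre (240,187), ring (251,199), with the knob hidden behind the gripper. Side: wheel hub about (224,343), black knob top (203,353), table centre (331,290), ring (321,253), pointer post (385,262), bender knob (241,157).

```bash
cat > geo.py <<'E'
import numpy as np,pickle,cv2
def cast(d,uv,z):
    r=d['R'].T@np.linalg.solve(d['K'],[uv[0],uv[1],1.]);c=-d['R'].T@d['t']
    return c+r*(z-c[2])/r[2]
def proj(d,X):
    p=d['K']@(d['R']@np.asarray(X)+d['t']);return p[:2]/p[2]
E
python3 - <<'E'
from geo import *
np.set_printoptions(precision=4,suppress=True)
d=pickle.load(open('pics/d0.pkl','rb'));s=pickle.load(open('pics/s0.pkl','rb'))
for n,uv,z in [('hub',(224,342),.082),('knob',(203,353),.124),('tab',(331,290),.07),('ringtop',(321,247),.113),('tip',(370,267),.08),('bender',(241,154),.11)]:
    print('side',n,cast(d,uv,z))
for n,uv,z in [('hub',(301,149),.08),('tab',(240,187),.07),('ringtop',(251,192),.113),('bender',(373,279),.11)]:
    print('scene',n,cast(s,uv,z))
# wheel rim ellipse in side: brightish low-sat
im=d['color'];hsv=cv2.cvtColor(im,cv2.COLOR_BGR2HSV)
m=((hsv[...,1]<70)&(hsv[...,2]>130)).astype(np.uint8);m[:290]=0;m[:,:170]=0;m[:,275:]=0
c=max(cv2.findContours(m,0,1)[0],key=cv2.contourArea);e=cv2.fitEllipse(cv2.convexHull(c));print(e,cast(d,e[0],.078))
# dark knob
m=(hsv[...,2]<60).astype(np.uint8);m[:335]=0;m[:,:185]=0;m[:,225:]=0
ys,xs=np.nonzero(m);print(xs.min(),xs.max(),ys.min(),ys.max())
cv2.imwrite('pics/crop.png',cv2.resize(im[230:410,170:410],None,fx=3,fy=3,interpolation=cv2.INTER_CUBIC))
E
```

```text
side hub [ 0.5165 -0.2021  0.082 ]
side knob [ 0.4925 -0.2329  0.124 ]
side tab [ 0.6783 -0.1465  0.07  ]
side ringtop [ 0.6732 -0.0989  0.113 ]
side tip [ 0.7455 -0.1252  0.08  ]
side bender [0.5903 0.1548 0.11  ]
scene hub [ 0.52   -0.1852  0.08  ]
scene tab [ 0.6751 -0.1444  0.07  ]
scene ringtop [ 0.6778 -0.0798  0.113 ]
scene bender [0.5918 0.1637 0.11  ]
((229.058349609375, 351.6285400390625), (95.14860534667969, 126.54098510742188), 40.9787483215332) [ 0.5212 -0.2142  0.078 ]
208 210 363 370
```

View pics/crop.png

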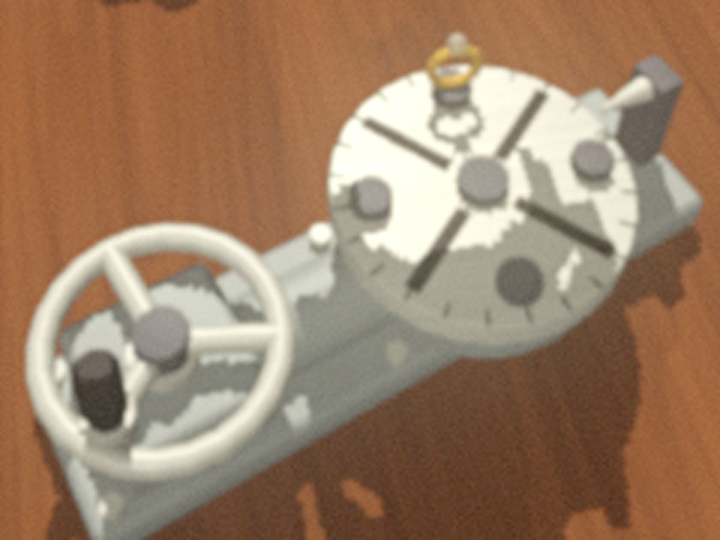

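The crop shows hub top (161,330), knob top (97,368), table cap (484,180), and seat tops at ring (453,92), (372,197), (592,160) and (520,280). The pointer cone is on the right. Next I'll work out the ring angle and the approach.

```bash
python3 - <<'E'
from geo import *
from plant import ctrl
from scipy.spatial.transform import Rotation as Ro
np.set_printoptions(precision=4,suppress=True)
d=pickle.load(open('pics/d0.pkl','rb'))
f=lambda u,v,z:cast(d,(170+u/3,230+v/3),z)
seats=[f(*p,.078) for p in [(453,92),(372,190),(520,272),(592,153)]];c=f(484,172,.078)
hub=f(161,325,.082);knob=f(97,366,.124);tip=f(606,105,.08)
for s in seats: v=s-c;print(np.hypot(v[0],v[1]),np.degrees(np.arctan2(v[1],v[0])))
tab=np.mean(seats,0);print('tab',tab,c)
for a,b in [(hub,tab),(tab,tip),(hub,knob)]: v=b-a;print(np.hypot(v[0],v[1]),np.degrees(np.arctan2(v[1],v[0])))
print('hub',hub,'knob',knob)
s=ctrl.get_state();R=Ro.from_quat(s['tcp_rot']).as_matrix();print(s['time'],s['eef_pos'],'\n',R)
print('to knob, tool mm',1000*R.T@(np.array([knob[0],knob[1],.16])-s['eef_pos']))
E
```

```text
0.049918005012236207 91.0155339145552
0.05543629770863522 179.07886784727933
0.05459800469245808 -90.25618818924286
0.05533317032610181 0.03442513297634095
tab [ 0.6774 -0.1482  0.078 ] [ 0.6777 -0.1472  0.078 ]
0.16803738150205638 16.88957112401783
0.07701020029633322 19.71374156657374
0.04250185800897212 -125.54033663887319
hub [ 0.5166 -0.197   0.082 ] knob [ 0.4919 -0.2316  0.124 ]
0.1 [0.6744 0.0001 0.23  ] 
 [[ 0.      1.     -0.0021]
 [ 1.     -0.      0.0003]
 [ 0.0003 -0.0021 -1.    ]]
to knob, tool mm [-231.7116 -182.3615   70.3552]
```

Ring at about 91° and pointer at about 18°, so the table needs about −72°, or about 576° of clockwise wheel. First I'll move above the knob.

```bash
python3 -m creep '[{"x":-20,"y":-16,"z":4,"grip":1},{"x":-25,"y":-20,"z":7},{"x":-25,"y":-20,"z":7},{"x":-25,"y":-20,"z":7},{"x":-25,"y":-20,"z":7},{"x":-25,"y":-20,"z":7},{"x":-25,"y":-20,"z":7},{"x":-25,"y":-20,"z":7},{"x":-20,"y":-15,"z":7},{"x":-17,"y":-11,"z":7}]' 40
python3 - <<'E'
from look import *
from geo import *
from plant import ctrl
np.set_printoptions(precision=4,suppress=True)
w=snap('wrist','w1'); snap('scene','s1'); d=snap('side','d1'); s=ctrl.get_state();print(s['eef_pos'])
p=s['eef_pos'];print('tcp xy at .124 in wrist',proj(w,[p[0],p[1],.124]),'knob est',proj(w,[.4919,-.2316,.124]))
cv2.imwrite('pics/c1.png',np.hstack([cv2.resize(w['color'],(400,300)),cv2.resize(d['color'],(400,300))]))
E
```

```text
[0.6747 0.0001 0.2306]
tcp xy at .124 in wrist [283.451 204.925] knob est [ 99.3865 427.1217]$[0]: bad value
```

View pics/c1.png

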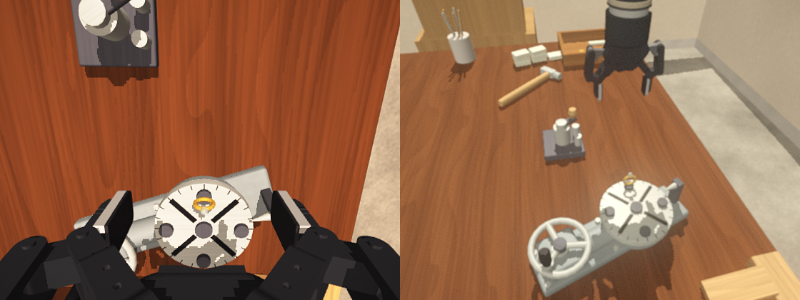

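The move was refused and the arm is still at the start. The wrist picture shows the table under the gripper, with the wheel at lower left. The format probably needs every key in each row.

```bash
python3 -m creep '[{"x":-20,"y":-16,"z":4,"rx":0,"ry":0,"rz":0,"grip":1},{"x":-25,"y":-20,"z":7,"rx":0,"ry":0,"rz":0,"grip":1},{"x":-25,"y":-20,"z":7,"rx":0,"ry":0,"rz":0,"grip":1},{"x":-25,"y":-20,"z":7,"rx":0,"ry":0,"rz":0,"grip":1},{"x":-25,"y":-20,"z":7,"rx":0,"ry":0,"rz":0,"grip":1},{"x":-25,"y":-20,"z":7,"rx":0,"ry":0,"rz":0,"grip":1},{"x":-25,"y":-20,"z":7,"rx":0,"ry":0,"rz":0,"grip":1},{"x":-25,"y":-20,"z":7,"rx":0,"ry":0,"rz":0,"grip":1},{"x":-20,"y":-15,"z":7,"rx":0,"ry":0,"rz":0,"grip":1},{"x":-17,"y":-11,"z":7,"rx":0,"ry":0,"rz":0,"grip":1}]' 40 && 
python3 - <<'E'
from look import *
from geo import *
from plant import ctrl
np.set_printoptions(precision=4,suppress=True)
w=snap('wrist','w2'); s2=snap('scene','s2'); s=ctrl.get_state();print(s['eef_pos'],s['contact_force'])
p=s['eef_pos'];print('tcp xy at .124 in wrist',proj(w,[p[0],p[1],.124]),'knob est',proj(w,[.4919,-.2316,.124]))
cv2.imwrite('pics/c2.png',np.hstack([cv2.resize(w['color'],(400,300)),cv2.resize(s2['color'],(400,300))]))
E
```

```text
time: 1.08
eef_pos: [0.4915, -0.2333, 0.164]
tcp_rot: [0.708, 0.707, -0.0, -0.0]
contact_force: [-0.2, -0.4, 0.5]
opening: 0.998
finger_force: 0.0
[ 0.4909 -0.2335  0.1629] [-0.0712 -0.5369  0.5955]
tcp xy at .124 in wrist [281.9304 238.3919] knob est [283.6593 235.4061]
```

View pics/c2.png

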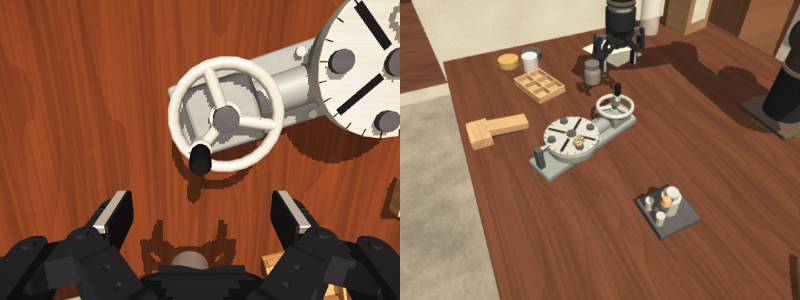

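The wrist view shows the knob near crop (200,160), about on the finger centre line. I'll refine it numerically.

```bash
python3 - <<'E'
from geo import *
np.set_printoptions(precision=4,suppress=True)
w=pickle.load(open('pics/w2.pkl','rb'));s=pickle.load(open('pics/s2.pkl','rb'))
print('cam',-w['R'].T@w['t'])
for n,k in [('wrist',(w,(255,180,310,262),(.4919,-.2316))),('scene',(s,None,(.4919,-.2316)))]:
    d,_,xy=k;print(n,'top',proj(d,[*xy,.124]),'base',proj(d,[*xy,.085]),'hub',proj(d,[.5166,-.197,.082]))
def blob(d,x0,y0,x1,y1):
    g=d['color'].max(2);m=np.zeros(g.shape,np.uint8);m[y0:y1,x0:x1]=(g[y0:y1,x0:x1]<55)
    c=max(cv2.findContours(m,0,1)[0],key=cv2.contourArea);return cv2.boundingRect(c)
b=blob(w,250,190,315,262);print('w',b)
b2=blob(s,285,105,325,150);print('s',b2)
im=cv2.resize(w['color'][120:280,200:420],None,fx=2,fy=2)
im2=cv2.resize(s['color'][90:180,260:340],(284,320))
cv2.imwrite('pics/c3.png',np.hstack([im,im2]))
E
```

```text
cam [ 0.4912 -0.1552  0.307 ]
wrist top [283.6593 235.4061] base [283.4471 213.9994] hub [319.6786 164.4985]
scene top [302.9444 116.3775] base [302.2327 131.7996] hub [299.7518 144.6972]
w (265, 202, 31, 44)
s (300, 116, 9, 19)
```

View pics/c3.png

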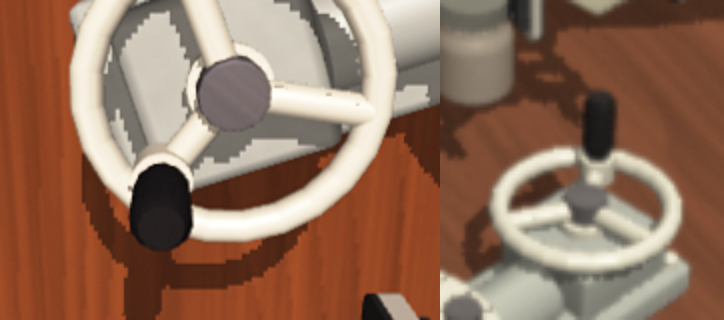

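Refined: the knob top is at about (280.5,232.5) px, i.e. (0.490,−0.230). The hub is at (0.5145,−0.1985), radius 40 mm, knob angle −128°. Next I'll descend and close.

```bash
python3 -m creep '[{"x":2,"y":-1,"z":10,"rx":0,"ry":0,"rz":0,"grip":1},{"x":1.5,"y":0,"z":14,"rx":0,"ry":0,"rz":0,"grip":1},{"x":0,"y":0,"z":15,"rx":0,"ry":0,"rz":0,"grip":1},{"x":0,"y":0,"z":14,"rx":0,"ry":0,"rz":0,"grip":0.7},{"x":0,"y":0,"z":12,"rx":0,"ry":0,"rz":0,"grip":0.5},{"x":0,"y":0,"z":9,"rx":0,"ry":0,"rz":0,"grip":0.4},{"x":0,"y":0,"z":0,"rx":0,"ry":0,"rz":0,"grip":0.1},{"x":0,"y":0,"z":0,"rx":0,"ry":0,"rz":0,"grip":0},{"x":0,"y":0,"z":0,"rx":0,"ry":0,"rz":0,"grip":0},{"x":0,"y":0,"z":0,"rx":0,"ry":0,"rz":0,"grip":0}]' 40
```

```text
time: 2.02
eef_pos: [0.492, -0.2284, 0.0905]
tcp_rot: [0.707, 0.707, -0.0, 0.0]
contact_force: [0.1, 0.2, -2.3]
opening: 0.215
finger_force: 39.6
```

```bash
python3 -c "
import numpy as np
a=np.radians(-128-12*np.arange(31));p=40*np.c_[np.sin(a),np.cos(a)]
r=np.round(np.diff(p.round(1),axis=0),1)
for i in range(3): print(r[10*i:10*i+10].tolist())"
```

```text
[[5.8, -6.0], [6.9, -4.7], [7.8, -3.2], [8.2, -1.4], [8.4, 0.3], [8.1, 2.0], [7.5, 3.7], [6.6, 5.1], [5.4, 6.4], [3.9, 7.4]]
[[2.3, 8.1], [0.6, 8.3], [-1.2, 8.3], [-2.8, 7.8], [-4.5, 7.1], [-5.8, 6.0], [-6.9, 4.7], [-7.8, 3.2], [-8.2, 1.4], [-8.4, -0.3]]
[[-8.1, -2.0], [-7.5, -3.7], [-6.6, -5.1], [-5.4, -6.4], [-3.9, -7.4], [-2.3, -8.1], [-0.6, -8.3], [1.2, -8.3], [2.8, -7.8], [4.5, -7.1]]
```

```bash
python3 -m creep '[{"x":5.8,"y":-6.0,"z":0,"rx":0,"ry":0,"rz":0,"grip":0},{"x":6.9,"y":-4.7,"z":0,"rx":0,"ry":0,"rz":0,"grip":0},{"x":7.8,"y":-3.2,"z":0,"rx":0,"ry":0,"rz":0,"grip":0},{"x":8.2,"y":-1.4,"z":0,"rx":0,"ry":0,"rz":0,"grip":0},{"x":8.4,"y":0.3,"z":0,"rx":0,"ry":0,"rz":0,"grip":0},{"x":8.1,"y":2.0,"z":0,"rx":0,"ry":0,"rz":0,"grip":0},{"x":7.5,"y":3.7,"z":0,"rx":0,"ry":0,"rz":0,"grip":0},{"x":6.6,"y":5.1,"z":0,"rx":0,"ry":0,"rz":0,"grip":0},{"x":5.4,"y":6.4,"z":0,"rx":0,"ry":0,"rz":0,"grip":0},{"x":3.9,"y":7.4,"z":0,"rx":0,"ry":0,"rz":0,"grip":0}]'
```

```text
time: 2.85
eef_pos: [0.5018, -0.1582, 0.0905]
tcp_rot: [0.707, 0.707, 0.0, -0.001]
contact_force: [-3.5, 0.9, 0.6]
opening: 0.215
finger_force: 41.4
```

```bash
python3 -m creep '[{"x":2.3,"y":8.1,"z":0,"rx":0,"ry":0,"rz":0,"grip":0},{"x":0.6,"y":8.3,"z":0,"rx":0,"ry":0,"rz":0,"grip":0},{"x":-1.2,"y":8.3,"z":0,"rx":0,"ry":0,"rz":0,"grip":0},{"x":-2.8,"y":7.8,"z":0,"rx":0,"ry":0,"rz":0,"grip":0},{"x":-4.5,"y":7.1,"z":0,"rx":0,"ry":0,"rz":0,"grip":0},{"x":-5.8,"y":6.0,"z":0,"rx":0,"ry":0,"rz":0,"grip":0},{"x":-6.9,"y":4.7,"z":0,"rx":0,"ry":0,"rz":0,"grip":0},{"x":-7.8,"y":3.2,"z":0,"rx":0,"ry":0,"rz":0,"grip":0},{"x":-8.2,"y":1.4,"z":0,"rx":0,"ry":0,"rz":0,"grip":0},{"x":-8.4,"y":-0.3,"z":0,"rx":0,"ry":0,"rz":0,"grip":0}]'
```

```text
time: 3.68
eef_pos: [0.5548, -0.2028, 0.0904]
tcp_rot: [0.707, 0.707, -0.001, -0.003]
contact_force: [-11.6, 4.9, 8.3]
opening: 0.222
finger_force: 42.3
```

```bash
python3 -m creep '[{"x":-8.1,"y":-2.0,"z":0,"rx":0,"ry":0,"rz":0,"grip":0},{"x":-7.5,"y":-3.7,"z":0,"rx":0,"ry":0,"rz":0,"grip":0},{"x":-6.6,"y":-5.1,"z":0,"rx":0,"ry":0,"rz":0,"grip":0},{"x":-5.4,"y":-6.4,"z":0,"rx":0,"ry":0,"rz":0,"grip":0},{"x":-3.9,"y":-7.4,"z":0,"rx":0,"ry":0,"rz":0,"grip":0},{"x":-2.3,"y":-8.1,"z":0,"rx":0,"ry":0,"rz":0,"grip":0},{"x":-0.6,"y":-8.3,"z":0,"rx":0,"ry":0,"rz":0,"grip":0},{"x":1.2,"y":-8.3,"z":0,"rx":0,"ry":0,"rz":0,"grip":0},{"x":2.8,"y":-7.8,"z":0,"rx":0,"ry":0,"rz":0,"grip":0},{"x":4.5,"y":-7.1,"z":0,"rx":0,"ry":0,"rz":0,"grip":0}]'
python3 - <<'E'
from look import *
from geo import *
d=snap('side','d3')
cv2.imwrite('pics/c4.png',cv2.resize(d['color'][200:410,150:430],None,fx=2.5,fy=2.5))
E
```

```text
time: 4.52
eef_pos: [0.4934, -0.2295, 0.0905]
tcp_rot: [0.708, 0.707, 0.001, 0.002]
contact_force: [4.4, 0.5, -4.4]
opening: 0.22
finger_force: 41.1
```

View pics/c4.png

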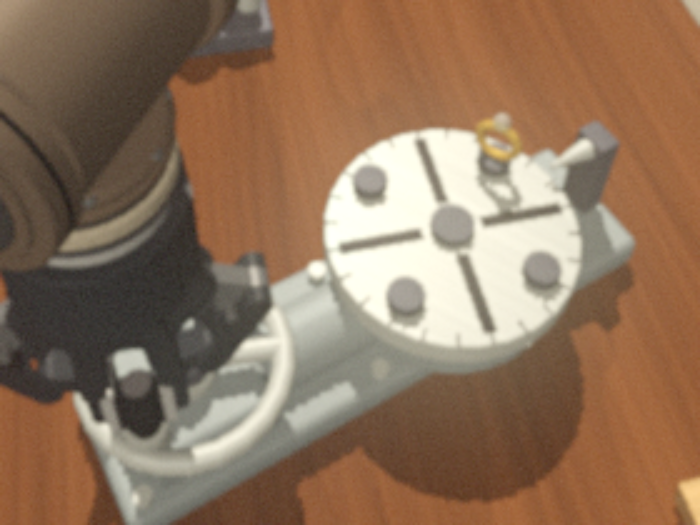

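The picture shows the knob still gripped and the table turned clockwise, with seats at ring (494,160), (370,180), (405,295) and (541,268). Next I'll measure the ring angle.

```bash
python3 - <<'E'
from geo import *
d=pickle.load(open('pics/d3.pkl','rb'))
f=lambda u,v,z:cast(d,(150+u/2.5,200+v/2.5),z)
S=[f(*p,.078)[:2] for p in [(494,158),(370,176),(405,291),(541,264)]];c=f(452,220,.078)[:2]
for s in S: v=s-c;print(np.degrees(np.arctan2(v[1],v[0])))
tip=f(553,160,.08)[:2];v=tip-c;print('tip',np.degrees(np.arctan2(v[1],v[0])))
E
```

```text
44.45728033790695
134.2566693996284
-135.0264916118792
-43.45271003721537
tip 21.04861607844612
```

Ring at 45°, pointer line at about 18.5°: about 27° more, or about 214° of wheel (18 rows).

```bash
python3 -m creep '[{"x":5.8,"y":-6.0,"z":0,"rx":0,"ry":0,"rz":0,"grip":0},{"x":6.9,"y":-4.7,"z":0,"rx":0,"ry":0,"rz":0,"grip":0},{"x":7.8,"y":-3.2,"z":0,"rx":0,"ry":0,"rz":0,"grip":0},{"x":8.2,"y":-1.4,"z":0,"rx":0,"ry":0,"rz":0,"grip":0},{"x":8.4,"y":0.3,"z":0,"rx":0,"ry":0,"rz":0,"grip":0},{"x":8.1,"y":2.0,"z":0,"rx":0,"ry":0,"rz":0,"grip":0},{"x":7.5,"y":3.7,"z":0,"rx":0,"ry":0,"rz":0,"grip":0},{"x":6.6,"y":5.1,"z":0,"rx":0,"ry":0,"rz":0,"grip":0},{"x":5.4,"y":6.4,"z":0,"rx":0,"ry":0,"rz":0,"grip":0},{"x":3.9,"y":7.4,"z":0,"rx":0,"ry":0,"rz":0,"grip":0}]'
```

```text
time: 5.4
eef_pos: [0.5016, -0.1583, 0.0904]
tcp_rot: [0.707, 0.707, 0.0, -0.001]
contact_force: [-3.4, 0.9, 2.3]
opening: 0.216
finger_force: 41.7
```

```bash
python3 -m creep '[{"x":2.3,"y":8.1,"z":0,"rx":0,"ry":0,"rz":0,"grip":0},{"x":0.6,"y":8.3,"z":0,"rx":0,"ry":0,"rz":0,"grip":0},{"x":-1.2,"y":8.3,"z":0,"rx":0,"ry":0,"rz":0,"grip":0},{"x":-2.8,"y":7.8,"z":0,"rx":0,"ry":0,"rz":0,"grip":0},{"x":-4.5,"y":7.1,"z":0,"rx":0,"ry":0,"rz":0,"grip":0},{"x":-5.8,"y":6.0,"z":0,"rx":0,"ry":0,"rz":0,"grip":0},{"x":-6.9,"y":4.7,"z":0,"rx":0,"ry":0,"rz":0,"grip":0},{"x":-7.8,"y":3.2,"z":0,"rx":0,"ry":0,"rz":0,"grip":0},{"x":0,"y":0,"z":0,"rx":0,"ry":0,"rz":0,"grip":0},{"x":0,"y":0,"z":0,"rx":0,"ry":0,"rz":0,"grip":0}]'
python3 - <<'E'
from look import *
from geo import *
d=snap('side','d4')
cv2.imwrite('pics/c5.png',cv2.resize(d['color'][200:410,150:430],None,fx=2.5,fy=2.5))
E
```

```text
time: 6.23
eef_pos: [0.5546, -0.1883, 0.0904]
tcp_rot: [0.707, 0.707, -0.002, -0.0]
contact_force: [-6.5, -3.0, 3.5]
opening: 0.221
finger_force: 41.9
```

View pics/c5.png

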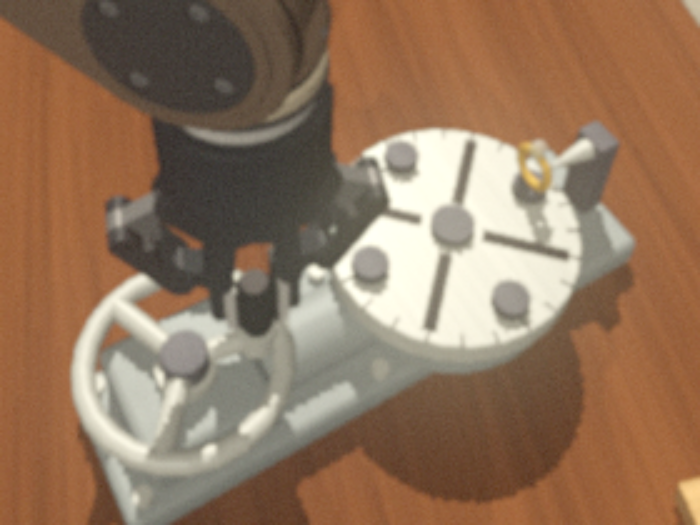

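The ring now stands at the pointer (seats at ring (530,188), (370,264), (401,157) and (511,299)). Next I'll part the fingers a little and lift straight up.

```bash
python3 -m creep '[{"x":0,"y":0,"z":0,"rx":0,"ry":0,"rz":0,"grip":0.5},{"x":0,"y":0,"z":0,"rx":0,"ry":0,"rz":0,"grip":0.5},{"x":0,"y":0,"z":0,"rx":0,"ry":0,"rz":0,"grip":0.5},{"x":0,"y":0,"z":0,"rx":0,"ry":0,"rz":0,"grip":0.5},{"x":0,"y":0,"z":-10,"rx":0,"ry":0,"rz":0,"grip":0.5},{"x":0,"y":0,"z":-18,"rx":0,"ry":0,"rz":0,"grip":0.5},{"x":0,"y":0,"z":-20,"rx":0,"ry":0,"rz":0,"grip":0.5},{"x":0,"y":0,"z":-20,"rx":0,"ry":0,"rz":0,"grip":0.5},{"x":0,"y":0,"z":-20,"rx":0,"ry":0,"rz":0,"grip":0.5},{"x":0,"y":0,"z":-12,"rx":0,"ry":0,"rz":0,"grip":0.5}]'
python3 - <<'E'
from look import *
from geo import *
d=snap('side','d5');s=snap('scene','s5')
f=lambda u,v,z:cast(d,(150+u/2.5,200+v/2.5),z)
S=[f(*p,.078)[:2] for p in [(530,186),(401,153),(370,260),(511,295)]]
for a,b in [(0,2),(1,3)]: v=S[a]-S[b];print(np.degrees(np.arctan2(v[1],v[0])))
c=np.mean(S,0);v=c-[.5145,-.1985];print('axis',np.degrees(np.arctan2(v[1],v[0])),np.hypot(*v))
cv2.imwrite('pics/c6.png',np.hstack([cv2.resize(d['color'],(400,300)),cv2.resize(s['color'],(400,300))]))
E
```

```text
time: 7.12
eef_pos: [0.5564, -0.1864, 0.194]
tcp_rot: [0.707, 0.707, 0.001, 0.002]
contact_force: [-0.3, -1.0, 0.9]
opening: 0.503
finger_force: 0.0
15.854397731161042
107.28981665591309
axis 17.045985947857748 0.1697664863682428
```

View pics/c6.png

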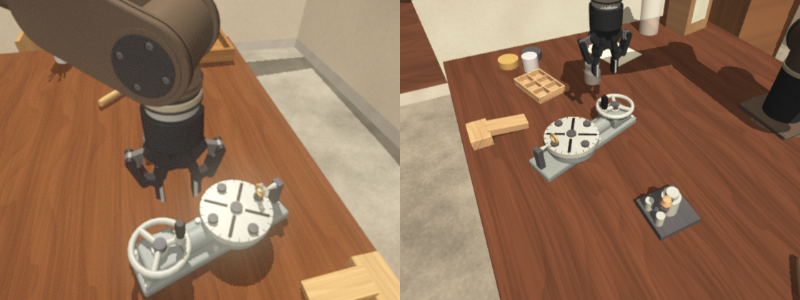

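The gripper is lifted clear with the ring at the pointer. The table line is at about 16.6° and the indexer axis at about 17°, well inside 10°.

```bash
python3 -c "
from plant import sign_off
print(sign_off())"
```

```text
the job is handed in; nothing more can be done
None
```

I cranked the handwheel about 1.6 turns clockwise until the ring's seat was within about 1° of the pointer line by camera measurement. I then released the knob, lifted the gripper clear and handed the job in at about 7 s; no verdict came back.

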